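# Open the blue compressed-air bench tap

## Task

Turn on the compressed air at the lab bench: grasp the blue bar handle of the air tap and turn it anticlockwise (seen from above) all the way to its stop, letting the hand rise with the handle as the stem comes up, then let go. Leave the yellow gas tap shut, and do not knock the glass flask over or push it aside.

Things in the scene. Friction and masses are not known exactly. Their poses are not given: they have to be found in the camera images.
- air_tap (a joint): Turn of the blue handle (rad) about the tap's vertical axis: 0 shut, 1.3 fully open at a hard stop; grows anticlockwise seen from above. Handle and stem rise 10 mm per rad (13 mm in all), coupled like a coarse thread. Light friction, about 0.1 N m; it stays where it is left. Starts between 0 and 0.15. The tap is bolted to the bench.
- air_tap_grip (a point): Grasp point of the blue bar handle (56 mm long, 16 thick, 34 high) on the stem of a small white and metal tap: on the turning axis, 12 mm below the bar's top, 22 above its underside, 110 mm above the bench when shut. Turns and rises with the bar. x runs along the bar, y across its thickness, z up. The 28 mm wide neck below starts 25 mm under this point when shut; the nozzle is at 46 mm.
- gas_tap (a joint): Turn of the yellow handle (rad) of the gas tap, the same in make, size and motion as the blue one and at least 200 mm from it: 0 shut, 1.3 fully open. Starts between 0 and 0.05; to be left shut.
- flask_center (a point): A loose conical glass flask, upright on the bench between the taps, its axis at least 100 mm from theirs: 105 mm high, 64 mm across the base, tapering up to 70 mm height to a neck 24 mm across with a 28 mm rim; about 150 g. The point lies on its axis 50 mm above its underside; z is up.

How it is judged:
By the outcome, as a careful person would: the job done as asked, in the order asked, and still so for the second after the job is handed in, with the robot touching nothing.
It also fails if it takes over 38 s, if anything falls off the work surface, if the arm or the gripper's body presses on something with over 40 N, if the wrist force passes 120 N, or if a joint passes its speed limit or range.

## Robot

A 6-joint arm with a two-finger parallel gripper is mounted at the origin on the work surface. World frame = base frame: x ahead of the robot, y to its left, z up, the work surface at z = 0. Lengths are in m, angles in rad, forces in N, time in s.
With the tool pointing down it reaches from about 0.35 to 0.775 m from the base axis. Payload 5.5 kg.
Tool frame: the origin (TCP) lies on the centre line of the jaws, within the pads' length; the fingertips stand 8 mm ahead of it and the grasp point (between the pads) lies 11 mm behind it; z points along the fingers, y is the direction in which the jaws open and shut (so a half turn about z gives the same grasp; the last joint's range is limited). The gripper opens to 85 mm and grips with 20 to 120 N. Pads are 22 mm wide; open, the fingers measure 114 mm over their backs; the gripper's body (76 mm by 85 mm) begins 54 mm behind the grasp point. The pads swing forward as they close: fully open they stand 13 mm farther back than shut.
Start: joints at [-1.318, 0.313, 0.046, 1.304, 0, 1.431], TCP at [0.22, -0.531, 0.239] pointing down, gripper open.
Joint ranges: [-2.76, 2.76], [-0.86, 1.69], [-1.03, 1.26], [-2.2, 2.34], [-1.47, 1.5], [-3.14, 3.14]. Speed limits (rad/s): [2.57, 2.57, 3.14, 3.14, 3.14, 3.14].

## Interface

Orientations are given as a unit quaternion [w, x, y, z].
In Python, from workcell import env gives the robot as it stands. The module is installed in compiled form; this text tells all that it offers.
- The arm moves only by the tool play_rows, never from a script. Its argument "steps" is a list of rows, each an object with "claw": the closure in counts, from 0 (fully open) to 255 (shut); "dp": the shift along the tool's x, y, z in m, a list of three; "angular": the turn, a rotation vector about the tool's x, y, z in degrees, a list of three. In form: [{"claw": claw, "dp": [dx, dy, dz], "angular": [wx, wy, wz]}, ...]. A call has exactly 8 rows; each row shifts and turns the commanded pose from where the row before left it, along the tool's axes as they then stand; what a row does not reach is not made up. A row lasts 1/12 s, in which the tool goes at most 41.7 mm and 7.16 degrees, less where a joint would pass 70% of its speed; a pose out of reach is approached as far as the arm can. A call is refused whole if a number of a shift passes 0.0417 or a number of a turn 7.16, either way. A call with a gripper value outside its range is refused whole. The fingers move at their own pace and stop on an object; "force" is the grip in N (left out, the last holds). Time passes only in rows, so rows that do not move let the fingers close, or fill a call up. It gives the time, the measured TCP pose, the force and the opening at its end, in the units of the state.
- env.get_state(): the state, without advancing time (a new reading comes with each control period).
- env.read_camera(name): name is "scene" or "top" or "wrist"; returns (picture, depth): 384x512x3 uint8, red, green, blue; 384x512 float32, m along the optical axis (not along the pixel's ray), 0 where there is no reading.
- env.calibration(name): a dict with "fx", "fy", "cx", "cy" (pixels), "world_from_camera" (4x4, takes a point from camera to world coordinates); the wrist camera has in their place "hand_eye" (4x4, takes a point from camera to tool coordinates, whose origin is the TCP and whose axes are the flange's). Camera axes: x right, y down, z forward; pixel columns grow to the right and rows downward; lengths in m; the calibration is good to about 2 mm. A picture is of the moment at which its call begins: read the wrist's pose just before it. calibration takes no time and is no camera call.
- env.hand_in(): hands the job in, once; it reports no verdict.
The state is a dict: "clock": time; "joint_pos": joint angles; "qvel": joint speeds; "tau": joint torques, N m; "tcp_pos": TCP position; "orientation": TCP orientation; "wrist_force": force on the tool from outside, world axes, zero at the start; "ft_torque": the same for the moment, N m; "finger_gap": finger opening in m.
Only numpy, scipy, OpenCV 4.12 (cv2) and the standard library are available. Lean on these libraries where they do the work, as an engineer would, in place of code of your own. Each camera call takes 0.05 s, during which the arm holds its last target. There are 200 camera calls.

## Working session

There is one attempt and no reset: what is moved stays moved. The work goes in short steps, Python scripts to look and compute and a tool call to move; the robot and the scene stay as the last step left them, time stands still between calls to the robot, and variables do not carry over. Pictures are saved under pics/ and viewed, about 8 in all and at most 12, crops included, and the job is handed in when it is done.

Besides the shell and the picture viewer there is one more tool, called after "Request:" as name(argument=value, ...), one argument or row to a line, values as JSON. play_rows: Moves the arm, as the interface text tells. Its arguments: {"type":"object","properties":{"steps":{"type":"array","items":{"type":"object","properties":{"claw":{"type":"number"},"dp":{"type":"array","items":{"type":"number"}},"angular":{"type":"array","items":{"type":"number"}}}}},"force":{"type":"number"}},"required":["steps"]}

```bash
mkdir -p pics
cat > h.py <<'E'
import numpy as np, cv2
from workcell import env
def cloud(name):
    s=env.get_state(); im,d=env.read_camera(name); c=env.calibration(name)
    v,u=np.mgrid[:384,:512]
    P=np.stack([(u-c['cx'])/c['fx']*d,(v-c['cy'])/c['fy']*d,d],-1)
    if name=='wrist':
        T=np.eye(4); w,x,y,z=s['orientation']
        from scipy.spatial.transform import Rotation as R
        T[:3,:3]=R.from_quat([x,y,z,w]).as_matrix(); T[:3,3]=s['tcp_pos']; T=T@c['hand_eye']
    else: T=np.array(c['world_from_camera'])
    return im,d,P@T[:3,:3].T+T[:3,3],T
E
python3 - <<'E'
from h import *
print(env.get_state())
ims=[]
for n in('scene','top'):
    im,d,W,T=cloud(n); ims.append(im); print(n,T.round(3).tolist())
    hsv=cv2.cvtColor(im,cv2.COLOR_RGB2HSV)
    for nm,lo,hi in(('blue',(100,120,50),(125,255,255)),('yellow',(20,120,80),(35,255,255))):
        m=cv2.inRange(hsv,lo,hi); k,l,st,ce=cv2.connectedComponentsWithStats(m)
        for i in range(1,k):
            if st[i,4]>30:
                p=W[(l==i)&(d>0)]; print(nm,st[i],ce[i].round(1),np.median(p,0).round(3),p.min(0).round(3),p.max(0).round(3))
cv2.imwrite('pics/a.png',cv2.cvtColor(cv2.resize(np.hstack(ims),(800,300)),cv2.COLOR_RGB2BGR))
E
```

```text
{'clock': 0.0, 'joint_pos': array([-1.31757998e+00,  3.14028645e-01,  4.49861629e-02,  1.30361431e+00,
        1.40672990e-05,  1.43119534e+00]), 'qvel': array([-0.00039491, -0.0019675 ,  0.00133736,  0.00027274,  0.00026865,
        0.00062039]), 'tau': array([-2.20658990e-04, -4.80624032e+01,  2.98535728e+01,  1.92502735e-02,
       -1.00637803e-04,  8.71209558e-07]), 'tcp_pos': array([ 0.2199741 , -0.53071967,  0.23839574]), 'orientation': array([-9.29129992e-04,  9.80773320e-01,  1.95148223e-01, -4.57935611e-05]), 'wrist_force': array([0.48176514, 0.32575772, 0.09375994]), 'ft_torque': array([-0.02918277,  0.00178906, -0.0096407 ]), 'finger_gap': 0.08533026798662977}
scene [[-0.717, 0.539, -0.441, 0.972], [0.697, 0.565, -0.442, 0.454], [0.011, -0.624, -0.781, 0.887], [0.0, 0.0, 0.0, 1.0]]
yellow [292 270  27  25 219] [305.1 281.8] [0.611 0.227 0.123] [0.602 0.195 0.113] [0.618 0.25  0.126]
top [[-0.032, -0.979, 0.201, 0.373], [-0.999, 0.031, -0.009, -0.0], [0.003, -0.201, -0.98, 0.877], [0.0, 0.0, 0.0, 1.0]]
blue [340 162  27   8 162] [352.9 165.7] [ 0.585 -0.21   0.121] [ 0.578 -0.241  0.113] [ 0.594 -0.187  0.124]
yellow [125 159  12   7  74] [130.  162.1] [0.606 0.237 0.121] [0.6   0.225 0.118] [0.613 0.247 0.125]
yellow [139 159  13   7  72] [145.5 161.7] [0.606 0.206 0.121] [0.6   0.195 0.118] [0.613 0.219 0.124]
```

View pics/a.png

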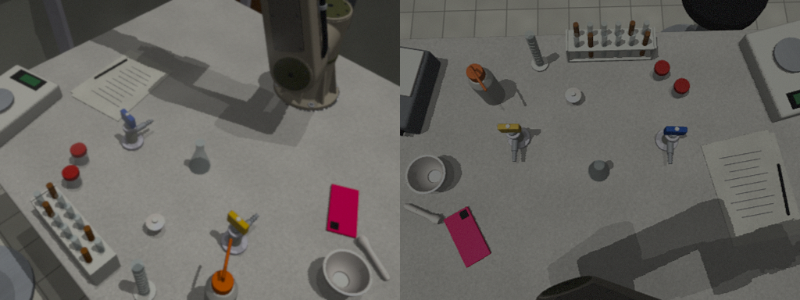

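The pictures show the blue tap at top-view pixel (353,166) in the original image, about (0.585, -0.21). The yellow tap is at about (0.607, 0.22), with the flask between them near (384,218). The blue bar lies roughly along y.

Run:
```python
from h import *
print(np.array(env.calibration('wrist')['hand_eye']).round(3).tolist(), env.calibration('wrist')['fx'])
im,d,W,T=cloud('top'); c=env.calibration('top')
m=cv2.inRange(cv2.cvtColor(im,cv2.COLOR_RGB2HSV),(100,120,50),(125,255,255))
v,u=np.nonzero(m); s=(abs(u-353)<25)&(abs(v-166)<12); u,v=u[s],v[s]
r=np.stack([(u-c['cx'])/c['fx'],(v-c['cy'])/c['fy'],np.ones(len(u))],-1)@T[:3,:3].T
p=T[:3,3]+r*((0.122-T[2,3])/r[:,2])[:,None]
print(cv2.minAreaRect(p[:,:2].astype(np.float32)*1000))
f=W[195:240,230:285].reshape(-1,3); f=f[(f[:,2]>.03)&(f[:,2]<.13)]; print('flask',len(f),np.median(f,0),f.min(0),f.max(0))
```

```text
[[0.001, -0.947, -0.322, 0.084], [1.0, 0.0, 0.001, 0.0], [-0.001, -0.322, 0.947, -0.135], [0.0, 0.0, 0.0, 1.0]] 283.9457666973901
((581.787109375, -211.29177856445312), (56.37351989746094, 21.33698081970215), 84.78562927246094)
flask 384 [ 0.49537189 -0.01050223  0.05941128] [ 0.47786462 -0.03356967  0.03010951] [0.52069291 0.01308396 0.10826268]
```

Request:
play_rows(
  steps=[
    {"claw": 0,"dp": [0.02,-0.007,0],"angular": [0,0,0]},
    {"claw": 0,"dp": [0.038,-0.013,0],"angular": [0,0,0]},
    {"claw": 0,"dp": [0.038,-0.013,0],"angular": [0,0,0]},
    {"claw": 0,"dp": [0.038,-0.013,0],"angular": [0,0,0]},
    {"claw": 0,"dp": [0.038,-0.013,0],"angular": [0,0,0]},
    {"claw": 0,"dp": [0.038,-0.013,0],"angular": [0,0,0]},
    {"claw": 0,"dp": [0.038,-0.013,0],"angular": [0,0,0]},
    {"claw": 0,"dp": [0.038,-0.013,0],"angular": [0,0,0]},
  ],
)

```text
clock: 0.82
tcp_pos: [0.4479, -0.3296, 0.2392]
orientation: [-0.0, 0.981, 0.195, -0.0]
wrist_force: [0.8, -1.1, 0.1]
finger_gap: 0.0855
```

Request:
play_rows(
  steps=[
    {"claw": 0,"dp": [0.038,-0.013,0],"angular": [0,0,0]},
    {"claw": 0,"dp": [0.038,-0.013,0],"angular": [0,0,0]},
    {"claw": 0,"dp": [0.038,-0.013,0],"angular": [0,0,0]},
    {"claw": 0,"dp": [0.038,-0.013,0],"angular": [0,0,0]},
    {"claw": 0,"dp": [0.02,-0.007,0],"angular": [0,0,0]},
    {"claw": 0,"dp": [0,0,0],"angular": [0,0,-6]},
    {"claw": 0,"dp": [0,0,0],"angular": [0,0,-6]},
    {"claw": 0,"dp": [0,0,0],"angular": [0,0,-6]},
  ],
)

```text
clock: 1.48
tcp_pos: [0.5834, -0.2099, 0.2385]
orientation: [-0.0, 0.937, 0.349, -0.0]
wrist_force: [-0.4, 0.2, -0.1]
finger_gap: 0.0854
```

Request:
play_rows(
  steps=[
    {"claw": 0,"dp": [0,0,0],"angular": [0,0,-6.5]},
    {"claw": 0,"dp": [0,0,0],"angular": [0,0,-6.5]},
    {"claw": 0,"dp": [0,0,0],"angular": [0,0,-6.5]},
    {"claw": 0,"dp": [0,0,0],"angular": [0,0,-6.5]},
    {"claw": 0,"dp": [0,0,0],"angular": [0,0,-6.5]},
    {"claw": 0,"dp": [0,0,0],"angular": [0,0,-6.5]},
    {"claw": 0,"dp": [0,0,0],"angular": [0,0,-5.5]},
    {"claw": 0,"dp": [0,0,0],"angular": [0,0,0]},
  ],
)

```text
clock: 2.15
tcp_pos: [0.5829, -0.2108, 0.2389]
orientation: [-0.0, 0.736, 0.676, -0.0]
wrist_force: [-1.1, 0.9, 0.6]
finger_gap: 0.0853
```

```bash
cat > look.py <<'E'
import sys
from h import *
from scipy.spatial.transform import Rotation as R
def look(zt,fn):
    im,d,W,T=cloud('wrist'); c=env.calibration('wrist'); s=env.get_state()
    w,x,y,z=s['orientation']; Rt=R.from_quat([x,y,z,w]).as_matrix()
    print(s['clock'],s['tcp_pos'].round(4),'tool y yaw',np.degrees(np.arctan2(Rt[1,1],Rt[0,1])).round(2),'z',Rt[:,2].round(4),'gap',s['finger_gap'],s['wrist_force'].round(1))
    m=cv2.inRange(cv2.cvtColor(im,cv2.COLOR_RGB2HSV),(100,120,50),(125,255,255))
    k,l,st,ce=cv2.connectedComponentsWithStats(m); b=1+np.argmax(st[1:,4]); g=(l==b)
    p=W[g&(d>0)]; print('blue z max',np.percentile(p[:,2],[50,90,99]).round(4))
    v,u=np.nonzero(g&(W[...,2]>zt-.006))
    r=np.stack([(u-c['cx'])/c['fx'],(v-c['cy'])/c['fy'],np.ones(len(u))],-1)@T[:3,:3].T
    q=T[:3,3]+r*((zt-T[2,3])/r[:,2])[:,None]
    print(cv2.minAreaRect(q[:,:2].astype(np.float32)*1000))
    e=s['tcp_pos']; print('tool-frame offset to rect centre',(Rt.T@(np.r_[np.array(cv2.minAreaRect(q[:,:2].astype(np.float32))[0]),zt]-e)).round(4))
    cv2.imwrite(fn,cv2.cvtColor(im,cv2.COLOR_RGB2BGR))
if __name__=='__main__': look(float(sys.argv[1]),sys.argv[2])
E
python3 look.py 0.1225 pics/b.png
```

```text
2.2 [ 0.5829 -0.2108  0.2389] tool y yaw -5.11 z [-7.e-04  3.e-04 -1.e+00] gap 0.08551148669147099 [-0.2  0.4 -0.2]
blue z max [0.1221 0.1229 0.1236]
((589.8119506835938, -201.03512573242188), (25.98171615600586, 13.793926239013672), 86.02622985839844)
tool-frame offset to rect centre [0.0103 0.006  0.1164]
```

View pics/b.png

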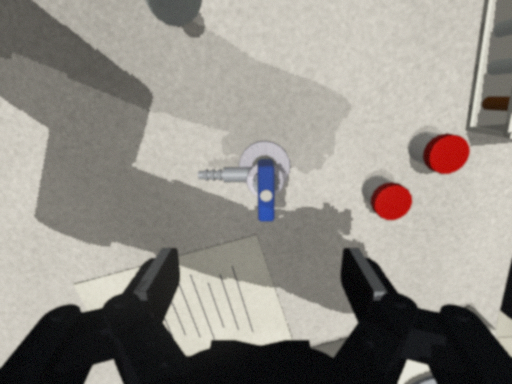

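The wrist view shows the blue bar from rows 158 to 221, with a white dot at its middle at (265,196). That dot splits my colour mask, so I'll redo the measurement with the gap closed.

```bash
sed -i "s/    k,l,st,ce=cv2/    m=cv2.morphologyEx(m,cv2.MORPH_CLOSE,np.ones((15,15)))\n    k,l,st,ce=cv2/" look.py
python3 look.py 0.1225 pics/b2.png
```

```text
2.25 [ 0.583  -0.2108  0.239 ] tool y yaw -5.15 z [-6.e-04  2.e-04 -1.e+00] gap 0.08563955591508055 [-0.6 -0.2  0.1]
blue z max [0.1221 0.1235 0.1247]
((588.7652587890625, -215.32391357421875), (54.54680252075195, 13.893782615661621), 85.77742004394531)
tool-frame offset to rect centre [-0.004   0.0062  0.1165]
```

Request:
play_rows(
  steps=[
    {"claw": 0,"dp": [-0.004,0.0055,0],"angular": [0,0,-0.9]},
    {"claw": 0,"dp": [0,0,0.02],"angular": [0,0,0]},
    {"claw": 0,"dp": [0,0,0.03],"angular": [0,0,0]},
    {"claw": 0,"dp": [0,0,0.03],"angular": [0,0,0]},
    {"claw": 0,"dp": [0,0,0.03],"angular": [0,0,0]},
    {"claw": 0,"dp": [0,0,0.02],"angular": [0,0,0]},
    {"claw": 0,"dp": [0,0,0.009],"angular": [0,0,0]},
    {"claw": 0,"dp": [0,0,0],"angular": [0,0,0]},
  ],
)

```text
clock: 2.92
tcp_pos: [0.5869, -0.2149, 0.0976]
orientation: [-0.002, 0.732, 0.681, -0.001]
wrist_force: [-0.6, 0.3, -0.4]
finger_gap: 0.0856
```

Request:
play_rows(
  steps=[
    {"claw": 150,"dp": [0,0,0],"angular": [0,0,0]},
    {"claw": 150,"dp": [0,0,0],"angular": [0,0,0]},
    {"claw": 150,"dp": [0,0,0],"angular": [0,0,0]},
    {"claw": 150,"dp": [0,0,0],"angular": [0,0,0]},
    {"claw": 150,"dp": [0,0,0],"angular": [0,0,0]},
    {"claw": 150,"dp": [0,0,0],"angular": [0,0,0]},
    {"claw": 150,"dp": [0,0,0],"angular": [0,0,0]},
    {"claw": 150,"dp": [0,0,0],"angular": [0,0,0]},
  ],
  force=30,
)

```text
clock: 3.58
tcp_pos: [0.5883, -0.2154, 0.1005]
orientation: [0.0, 0.732, 0.681, -0.0]
wrist_force: [-0.3, -0.6, 0.1]
finger_gap: 0.0351
```

```bash
python3 look.py 0.1225 pics/c.png
```

```text
3.6333 [ 0.5883 -0.2154  0.1004] tool y yaw -4.1 z [ 1.e-04 -1.e-04 -1.e+00] gap 0.03530925291076529 [ 1.  -0.4 -0.3]
blue z max [0.1218 0.1227 0.1235]
((588.9287109375, -212.56053161621094), (59.46820068359375, 14.953868865966797), 85.54341888427734)
tool-frame offset to rect centre [ 0.0029  0.0005 -0.0221]
```

View pics/c.png

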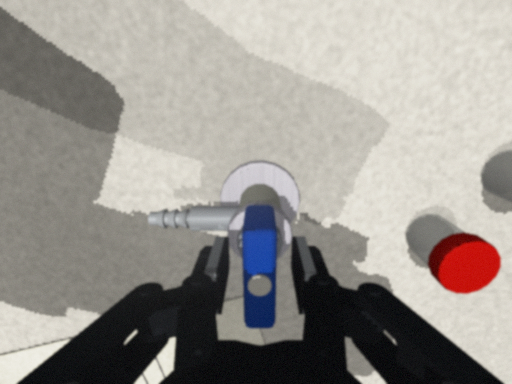

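The jaws straddle the bar evenly across its thickness. The white dot at (259,285) ray-casts to within about 1 mm of the TCP along the bar, so I'll close and turn.

Request:
play_rows(
  steps=[
    {"claw": 255,"dp": [0,0,0],"angular": [0,0,0]},
    {"claw": 255,"dp": [0,0,0],"angular": [0,0,0]},
    {"claw": 255,"dp": [0,0,0],"angular": [0,0,0]},
    {"claw": 255,"dp": [0,0,0],"angular": [0,0,0]},
    {"claw": 255,"dp": [0,0,0],"angular": [0,0,0]},
    {"claw": 255,"dp": [0,0,0],"angular": [0,0,0]},
    {"claw": 255,"dp": [0,0,0],"angular": [0,0,0]},
    {"claw": 255,"dp": [0,0,0],"angular": [0,0,0]},
  ],
  force=40,
)

```text
clock: 4.3
tcp_pos: [0.588, -0.2153, 0.1003]
orientation: [-0.0, 0.732, 0.681, -0.0]
wrist_force: [-1.6, 0.3, 3.4]
finger_gap: 0.0153
```

Request:
play_rows(
  steps=[
    {"claw": 255,"dp": [0,0,-0.0009],"angular": [0,0,-5]},
    {"claw": 255,"dp": [0,0,-0.0009],"angular": [0,0,-5]},
    {"claw": 255,"dp": [0,0,-0.0009],"angular": [0,0,-5]},
    {"claw": 255,"dp": [0,0,-0.0009],"angular": [0,0,-5]},
    {"claw": 255,"dp": [0,0,-0.0009],"angular": [0,0,-5]},
    {"claw": 255,"dp": [0,0,-0.0009],"angular": [0,0,-5]},
    {"claw": 255,"dp": [0,0,0],"angular": [0,0,0]},
    {"claw": 255,"dp": [0,0,0],"angular": [0,0,0]},
  ],
)

```text
clock: 4.97
tcp_pos: [0.5875, -0.2154, 0.1056]
orientation: [-0.001, 0.532, 0.847, -0.0]
wrist_force: [-4.9, -0.0, 3.7]
finger_gap: 0.0153
```

```bash
python3 look.py 0.127 pics/d.png; python3 -c "
from h import *
s=env.get_state();print(s['ft_torque'],s['tau'],s['joint_pos'])"
```

```text
5.0167 [ 0.5875 -0.2154  0.1056] tool y yaw 25.76 z [-1.5e-03 -2.0e-04 -1.0e+00] gap 0.015073567654064902 [-5.5 -0.1  4.4]
blue z max [0.127  0.1279 0.1287]
((586.4923095703125, -212.2752227783203), (16.044849395751953, 62.15029525756836), 25.826557159423828)
tool-frame offset to rect centre [ 0.0032  0.0004 -0.0214]
[-0.08040004  1.04288029  0.04248572] [ 1.35483619e+00 -5.34490657e+01  2.92263240e+01 -1.90020561e+00
  8.12418815e-01  4.03429940e-02] [-4.79223032e-01  4.77470974e-01 -4.31547203e-02  1.05144323e+00
 -8.53629803e-04  6.41905590e-01]
```

Request:
play_rows(
  steps=[
    {"claw": 255,"dp": [0,0,-0.0009],"angular": [0,0,-5]},
    {"claw": 255,"dp": [0,0,-0.0009],"angular": [0,0,-5]},
    {"claw": 255,"dp": [0,0,-0.0009],"angular": [0,0,-5]},
    {"claw": 255,"dp": [0,0,-0.0009],"angular": [0,0,-5]},
    {"claw": 255,"dp": [0,0,-0.0009],"angular": [0,0,-5]},
    {"claw": 255,"dp": [0,0,-0.0009],"angular": [0,0,-5]},
    {"claw": 255,"dp": [0,0,-0.0005],"angular": [0,0,-3]},
    {"claw": 255,"dp": [0,0,0],"angular": [0,0,0]},
  ],
)

```text
clock: 5.68
tcp_pos: [0.587, -0.2158, 0.1113]
orientation: [-0.001, 0.268, 0.963, -0.001]
wrist_force: [-6.3, -2.5, 4.6]
finger_gap: 0.0153
```

```bash
python3 look.py 0.134 pics/e.png; python3 -c "
from h import *
s=env.get_state();print(s['ft_torque'],s['tau'],s['joint_pos'])"
```

```text
5.7333 [ 0.5869 -0.2158  0.1113] tool y yaw 58.77 z [-2.7e-03 -8.0e-04 -1.0e+00] gap 0.015208090279455248 [-7.  -2.2  2.8]
blue z max [0.1327 0.1337 0.1346]
((584.1822509765625, -214.05209350585938), (15.869376182556152, 58.925167083740234), 59.021453857421875)
tool-frame offset to rect centre [ 0.0033  0.0001 -0.0227]
[-0.28263384  1.30389222  0.02196324] [  2.50612736 -53.51677895  29.71887231  -2.12923408   1.35881457
  -0.0970138 ] [-0.47973583  0.47333702 -0.03493126  1.06454142 -0.00197685  0.06527127]
```

Request:
play_rows(
  steps=[
    {"claw": 255,"dp": [0,0,-0.0002],"angular": [0,0,-1]},
    {"claw": 255,"dp": [0,0,-0.0002],"angular": [0,0,-1]},
    {"claw": 255,"dp": [0,0,-0.0002],"angular": [0,0,-1]},
    {"claw": 255,"dp": [0,0,-0.0001],"angular": [0,0,-1]},
    {"claw": 255,"dp": [0,0,-0.0002],"angular": [0,0,-1]},
    {"claw": 255,"dp": [0,0,-0.0002],"angular": [0,0,-1]},
    {"claw": 255,"dp": [0,0,0],"angular": [0,0,0]},
    {"claw": 255,"dp": [0,0,0],"angular": [0,0,0]},
  ],
)

```text
clock: 6.4
tcp_pos: [0.5869, -0.216, 0.1123]
orientation: [-0.001, 0.219, 0.976, -0.001]
wrist_force: [-6.1, -1.0, 3.3]
finger_gap: 0.0152
```

```bash
python3 look.py 0.134 pics/f.png; python3 -c "
from h import *
s=env.get_state();print(s['ft_torque'],s['tau'],s['joint_pos'])"
```

```text
6.45 [ 0.5869 -0.2159  0.1123] tool y yaw 64.73 z [-0.0027 -0.001  -1.    ] gap 0.01571395218854325 [-6.7 -2.5  2.2]
blue z max [0.1337 0.1347 0.1357]
((584.0789794921875, -214.5143280029297), (15.980639457702637, 61.9786491394043), 65.49481964111328)
tool-frame offset to rect centre [ 0.0032  0.     -0.0216]
[-0.43791697  1.28228634 -0.09608834] [  2.81945229 -53.68884087  29.79673326  -2.0879598    1.44349102
  -0.05881045] [-0.47980424  0.47259678 -0.03335118  1.06679466 -0.0021589  -0.03881127]
```

Request:
play_rows(
  steps=[
    {"claw": 255,"dp": [0,0,-0.0002],"angular": [0,0,-1]},
    {"claw": 255,"dp": [0,0,-0.0002],"angular": [0,0,-1]},
    {"claw": 255,"dp": [0,0,-0.0001],"angular": [0,0,-1]},
    {"claw": 255,"dp": [0,0,0],"angular": [0,0,0]},
    {"claw": 255,"dp": [0,0,0],"angular": [0,0,0]},
    {"claw": 255,"dp": [0,0,0],"angular": [0,0,0]},
    {"claw": 255,"dp": [0,0,0],"angular": [0,0,0]},
    {"claw": 255,"dp": [0,0,0],"angular": [0,0,0]},
  ],
)

```text
clock: 7.12
tcp_pos: [0.5869, -0.216, 0.1129]
orientation: [-0.001, 0.193, 0.981, -0.001]
wrist_force: [-7.9, -2.6, 2.6]
finger_gap: 0.0155
```

```bash
python3 look.py 0.134 pics/g.png; python3 -c "
from h import *
s=env.get_state();print(s['ft_torque'],s['tau'],s['joint_pos'])"
```

```text
7.1667 [ 0.5869 -0.216   0.1128] tool y yaw 67.72 z [-0.0029 -0.0011 -1.    ] gap 0.015262558563303696 [-6.3 -2.7  2.8]
blue z max [0.1343 0.1352 0.1361]
((586.6996459960938, -215.93511962890625), (16.095413208007812, 57.01216125488281), 67.88896942138672)
tool-frame offset to rect centre [ 0.0002 -0.     -0.0212]
[-0.46164961  1.3603821  -0.05910868] [  2.94092506 -53.62612724  29.7935468   -2.10745275   1.49769053
  -0.06138741] [-0.47991005  0.47227209 -0.03261739  1.06792553 -0.00231805 -0.09112154]
```

Request:
play_rows(
  steps=[
    {"claw": 255,"dp": [0,0,-0.0002],"angular": [0,0,-1]},
    {"claw": 255,"dp": [0,0,-0.0002],"angular": [0,0,-1]},
    {"claw": 255,"dp": [0,0,-0.0001],"angular": [0,0,-1]},
    {"claw": 255,"dp": [0,0,0],"angular": [0,0,0]},
    {"claw": 255,"dp": [0,0,0],"angular": [0,0,0]},
    {"claw": 255,"dp": [0,0,0],"angular": [0,0,0]},
    {"claw": 255,"dp": [0,0,0],"angular": [0,0,0]},
    {"claw": 255,"dp": [0,0,0],"angular": [0,0,0]},
  ],
)

```text
clock: 7.83
tcp_pos: [0.5868, -0.2161, 0.1133]
orientation: [-0.001, 0.168, 0.986, -0.001]
wrist_force: [-7.2, -2.6, 3.1]
finger_gap: 0.0154
```

```bash
python3 look.py 0.134 pics/g2.png; python3 -c "
from h import *
s=env.get_state();print(s['ft_torque'],s['tau'],s['joint_pos'])"
```

```text
7.8833 [ 0.5868 -0.2161  0.1133] tool y yaw 70.71 z [-0.0029 -0.0012 -1.    ] gap 0.015256935195715915 [-7.  -2.3  3.6]
blue z max [0.1348 0.1357 0.1366]
((586.6940307617188, -216.13462829589844), (16.183351516723633, 57.75450897216797), 70.54503631591797)
tool-frame offset to rect centre [ 0.0002 -0.0002 -0.0207]
[-0.48365587  1.40203142 -0.12442224] [  3.10779445 -53.64646912  29.81280148  -2.1020405    1.53050601
  -0.15497139] [-0.47995823  0.47190362 -0.03190729  1.06899983 -0.00235299 -0.14329333]
```

Request:
play_rows(
  steps=[
    {"claw": 255,"dp": [0,0,0],"angular": [0,0,-1]},
    {"claw": 255,"dp": [0,0,0],"angular": [0,0,-1]},
    {"claw": 255,"dp": [0,0,0],"angular": [0,0,-1]},
    {"claw": 255,"dp": [0,0,0],"angular": [0,0,0]},
    {"claw": 255,"dp": [0,0,0],"angular": [0,0,0]},
    {"claw": 255,"dp": [0,0,0],"angular": [0,0,0]},
    {"claw": 255,"dp": [0,0,0],"angular": [0,0,0]},
    {"claw": 255,"dp": [0,0,0],"angular": [0,0,0]},
  ],
)

```text
clock: 8.55
tcp_pos: [0.5868, -0.2161, 0.1135]
orientation: [-0.001, 0.143, 0.99, -0.001]
wrist_force: [-6.5, -2.4, 3.6]
finger_gap: 0.0151
```

```bash
python3 look.py 0.135 pics/h.png; python3 -c "
from h import *
s=env.get_state();print(s['ft_torque'],s['tau'],s['joint_pos'])"
```

```text
8.6 [ 0.5868 -0.2161  0.1135] tool y yaw 73.6 z [-0.0026 -0.001  -1.    ] gap 0.015423104666934728 [-7.6 -1.8  4. ]
blue z max [0.1349 0.1359 0.1368]
((583.910400390625, -215.09234619140625), (16.0131893157959, 62.2242546081543), 72.53347778320312)
tool-frame offset to rect centre [ 0.0031  0.0001 -0.0215]
[-0.36011321  1.38278592 -1.04134897] [  3.64783309 -53.15295696  29.69585538  -2.26389572   1.39745917
  -1.01818532] [-0.48013942  0.47169685 -0.03176669  1.06921615 -0.0020703  -0.1938293 ]
```

View pics/h.png

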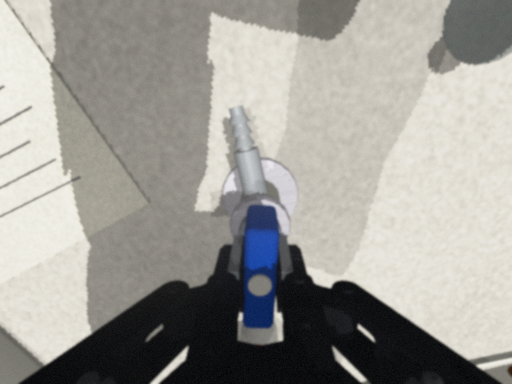

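The moment about z jumped from -0.12 to -1.04 N m, so the handle is at its stop. Next I'll let go and lift straight up.

Request:
play_rows(
  steps=[
    {"claw": 100,"dp": [0,0,0],"angular": [0,0,0]},
    {"claw": 100,"dp": [0,0,0],"angular": [0,0,0]},
    {"claw": 60,"dp": [0,0,0],"angular": [0,0,0]},
    {"claw": 60,"dp": [0,0,0],"angular": [0,0,0]},
    {"claw": 60,"dp": [0,0,0],"angular": [0,0,0]},
    {"claw": 60,"dp": [0,0,0],"angular": [0,0,0]},
    {"claw": 60,"dp": [0,0,0],"angular": [0,0,0]},
    {"claw": 60,"dp": [0,0,0],"angular": [0,0,0]},
  ],
)

```text
clock: 9.27
tcp_pos: [0.5884, -0.2153, 0.1137]
orientation: [0.0, 0.14, 0.99, -0.0]
wrist_force: [0.0, -0.2, 0.2]
finger_gap: 0.0656
```

Request:
play_rows(
  steps=[
    {"claw": 60,"dp": [0,0,-0.01],"angular": [0,0,0]},
    {"claw": 60,"dp": [0,0,-0.02],"angular": [0,0,0]},
    {"claw": 60,"dp": [0,0,-0.025],"angular": [0,0,0]},
    {"claw": 60,"dp": [0,0,-0.025],"angular": [0,0,0]},
    {"claw": 60,"dp": [0,0,-0.025],"angular": [0,0,0]},
    {"claw": 60,"dp": [0,0,-0.02],"angular": [0,0,0]},
    {"claw": 60,"dp": [0,0,0],"angular": [0,0,0]},
    {"claw": 60,"dp": [0,0,0],"angular": [0,0,0]},
  ],
)

```text
clock: 9.93
tcp_pos: [0.5892, -0.2158, 0.241]
orientation: [0.002, 0.14, 0.99, -0.001]
wrist_force: [0.5, -0.2, -0.9]
finger_gap: 0.0653
```

```bash
python3 look.py 0.1355 pics/i.png
python3 - <<'E'
from h import *
im,d,W,T=cloud('scene'); cv2.imwrite('pics/j.png',cv2.cvtColor(im,cv2.COLOR_RGB2BGR))
im,d,W,T=cloud('top')
f=W[195:240,230:285].reshape(-1,3); f=f[(f[:,2]>.03)&(f[:,2]<.13)]; print('flask',len(f),np.median(f,0),f.min(0),f.max(0))
E
python3 -c "
import cv2,numpy as np
cv2.imwrite('pics/k.png',cv2.resize(np.hstack([cv2.imread('pics/i.png'),cv2.imread('pics/j.png')]),(800,300)))"
```

```text
9.9833 [ 0.5884 -0.2155  0.2393] tool y yaw 73.9 z [ 1.1e-03 -6.0e-04 -1.0e+00] gap 0.06519576128380031 [ 0.3 -0.4 -0.5]
blue z max [0.1352 0.1365 0.1376]
((586.6618041992188, -216.4701385498047), (14.315523147583008, 53.95677185058594), 69.9863510131836)
tool-frame offset to rect centre [ 0.0016 -0.0014  0.1038]
flask 384 [ 0.49541599 -0.0105078   0.06005002] [ 0.47787306 -0.03345657  0.03013021] [0.52043722 0.01312776 0.1072359 ]
```

View pics/k.png

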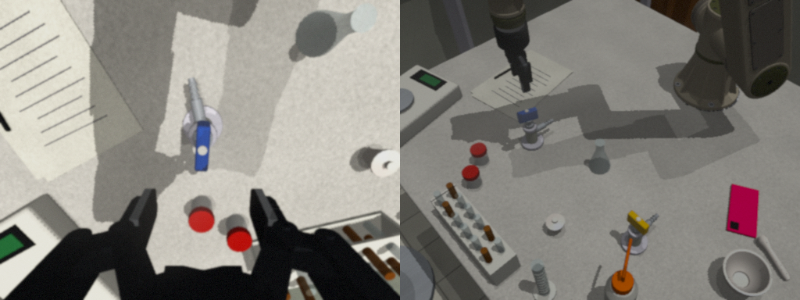

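```bash
python3 -c "
from h import *
print(env.hand_in())"
```

```text
the job is handed in; nothing more can be done
None
```

The blue air tap is open to its stop. I gripped the bar at 40 N and turned it anticlockwise in steps, raising the hand with the stem. Then I let go, lifted clear and handed the job in at about 10 s of the 38 s allowed.

- **Stop reached:** the moment about the tap's axis jumped from about 0.1 to 1.0 N m in the last 3° of turning.
- **Handle after release:** the bar stands 74.2° (about 1.295 rad) from where it started and about 13 mm higher. That fits full opening at 1.3 rad. It sits about 2.5° back from the angle I measured while pushing against the stop, which I put down to the stop springing back.
- **Flask:** it stands upright and measures within 0.1 mm of its first position.
- **Gas tap:** the hand never went near the yellow handle. It looks unmoved in the last scene picture, but I did not measure its angle again.
- **Disagreement between cameras:** the first top-camera estimate of the bar was about 7 mm off the wrist camera in x. I used the wrist value; the jaws closed evenly, with wrist forces of 8 N or less at every reading.

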